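# Release the background panel and lean it on the backrest

### The arm

A 7-joint arm with a two-finger parallel gripper is mounted at the origin on the work surface. World frame = base frame: x ahead of the robot, y to its left, z up, the work surface at z = 0. Lengths are in m, angles in degrees, forces in N, time in s.
With the tool pointing down it reaches from about 0.425 to 0.875 m from the base axis. Payload 4.7 kg.
Tool frame: the origin (TCP) lies midway between the tips of the shut fingers; the grasp point (between the pads) lies env.grip_point_offset behind it (env.grip_point_offset is the distance from the TCP to the grasp point, in m); z points along the fingers, y is the line along which they close (so a half turn about z gives the same grasp; the last joint's range is limited). The gripper opens to 87 mm and grips with 3 to 60 N. Pads are 19 mm wide; open, the fingers measure 117 mm over their backs; the gripper's body (75 mm by 190 mm) begins 51 mm behind the grasp point.
Start: joints at [-70.124, 18.392, -4.016, 83.108, 1.295, 78.541, -3.26], TCP at [0.212, 0.614, 0.223] pointing down, gripper open.
Joint ranges: [-163.93, 163.93], [-17.29, 119.83], [-79.2, 71.16], [3.27, 140.29], [-89.18, 269.18], [5.43, 117.66], [-154.24, 154.24]. Speed limits (degrees/s): [147.25, 147.25, 180, 180, 180, 180, 180].

### API

Orientations are given as [roll, pitch, yaw] about the fixed x, y, z axes, in that order (R = Rz(yaw) Ry(pitch) Rx(roll)).
In Python, from cell import env gives the robot as it stands.
- The arm moves only by the shell command python3 -m creep 'ROWS' [FORCE]. ROWS is a JSON object of lists of equal length, an entry for each row: "translation": the shift along the tool's x, y, z in units of 0.08 m (1.0 is 0.08 m), a list of three; "turn": the turn, a rotation vector about the tool's x, y, z in units of 180 degrees (1.0 is 180 degrees), a list of three; "grip": the opening, from 0 (shut) to 1 (fully open). In form: {"translation": [[x, y, z], ...], "turn": [[ax, ay, az], ...], "grip": [grip, ...]}. A call has 1 to 5 rows; each row shifts and turns the commanded pose from where the row before left it, along the tool's axes as they then stand; what a row does not reach is not made up. A row lasts 1/8 s, in which the tool goes at most 62.5 mm and 10.7 degrees, less where a joint would pass 70% of its speed; a pose out of reach is approached as far as the arm can. A call with a number of a shift or a turn outside -1 to 1 is refused whole. A call with a gripper value outside its range is refused whole. The fingers move at their own pace and stop on an object; FORCE is the grip in N (left out, the last holds). Time passes only in rows, so rows that do not move let the fingers close. It gives the time, the measured TCP pose, the force, the opening and the grip force at its end, in the units of the state.
- env.get_obs(): the state, without advancing time (a new reading comes with each control period).
- env.read_camera(name): name is "side" or "top" or "wrist"; returns a dict with "frame" (384x512x3 uint8, red, green, blue), "z_map" (384x512 float32, m along the optical axis (not along the pixel's ray), 0 where there is no reading), "K" (3x3 intrinsics, pixels), "rvec" (rotation vector, rad) and "tvec" (3), from world to camera coordinates, as OpenCV has them. Camera axes: x right, y down, z forward; pixel columns grow to the right and rows downward; lengths in m; the calibration is good to about 2 mm. A picture is of the moment at which its call begins.
- env.sign_off(): hands the job in; it is judged then, once.
The state is a dict: "time_s": time; "qpos": joint angles; "joint_velocities": joint speeds; "effort": joint torques, N m; "tool_pos": TCP position; "tool_rot": TCP orientation; "force": force on the tool from outside, world axes, zero at the start; "wrist_torque": the same for the moment, N m; "grip_width": finger opening in m; "grasp_force": force on a finger pad.
Only numpy, scipy, OpenCV 4.12 (cv2) and the standard library are available. Lean on these libraries where they do the work, as an engineer would, in place of code of your own. Each camera call takes 0.05 s, during which the arm holds its last target. There are 200 camera calls.

### The job

Get the photo stand ready for the next specimen: squeeze the two orange release tabs together, all the way in, to unlock the background panel, then tip the panel up and over about its lower edge so that it leans back squarely against the sloping white backrest with its lower edge in the trough, and leave it standing there by itself. Do not push or knock over the two white-lidded jars that stand beside it.

Things in the scene. Friction and masses are not known exactly. Their poses are not given: they have to be found in the camera images.
- stand: Fixed grey photo stand, 170 mm wide (its y), 200 mm deep (its x). Origin on the table under the foot line of the backrest; +x to the back (away from the robot at yaw 0), y along the foot line, z up. In front (-x) two aluminium side rails, at y = +-65 to +-79 mm, slope up towards the robot at 40 deg and carry the panel; between them it is open except for the latch.
- backrest_foot (a point): Middle of the backrest's foot line, stand frame (0, 0, 30) mm, on the level trough floor 30 mm above the table.
- backrest_top (a point): Middle of the top of the white backrest's front face. The backrest rises behind (+x of) the foot line, 130 mm wide, 95 mm along its slope, leaning back 20 deg from vertical.
- panel: Loose stiff panel, black with grey field and colour patches, 160 wide (y), 120 long, 6 mm thick, 0.17 kg; origin at the plate's centre. It lies on the rails sloping 40 deg, lower edge in the trough 4 mm before the foot line. Its axes start parallel to the stand's (z up; the plate slopes inside this frame); tipped up and over onto the backrest, the frame has turned 70 deg about y.
- panel_upper_edge (a point): Middle of the panel's upper (robot-side) edge, mid-thickness; at the start 109 mm above the table, 94 mm in front (-x) of the foot line, 33 mm beyond the rails' ends. Here the edge has a notch 50 mm wide, 16 mm deep; the latch hooks lie over the edge on both sides of it.
- panel_lower_edge (a point): Middle of the panel's lower edge, mid-thickness; at the start about 32 mm above the table.
- latch_mid (a point): Half-way between the two orange release tabs, stand frame (-116, 0, 102) mm, in front of the panel's upper edge. The tabs stick out in +-y of a black housing 30 mm wide, its top 126 mm above the table. Tabs are 24 mm in x, 40 mm tall, centred at this height; outer faces 62 mm apart when out, 38 mm when fully in. Nothing stands beside them.
- tab_left (a joint): Travel of the release tab on the stand's +y side: 0 = out, 0.012 m = fully in towards the middle; starts at 0 to 0.002. About 4 N of friction, no spring: it stays where pushed. Its hook covers 6 mm of the panel's edge and moves with it; with both tabs fully in, both hooks lie inside the notch and the panel is free to rise.
- tab_right (a joint): The same for the tab on the -y side, pressed in the opposite direction.
- jar_near: Amber glass specimen jar with white lid, 68 mm across and 105 mm tall, standing beside the stand on its right (-y) side, about 160 mm from the stand's middle line. Origin at the centre of its underside. To be left alone.
- jar_tall: Green glass specimen jar with white lid, 84 mm across, 150 mm tall, standing beside the stand on its left (+y) side, about 175 mm from the stand's middle line. Origin at the centre of its underside. To be left alone.

How it is judged:
By the outcome, as a careful person would: the job done as asked, in the order asked, and still so for the second after the job is handed in, with the robot touching nothing.
It also fails if it takes over 35 s, if anything falls off the work surface, if the arm or the gripper's body presses on something with over 40 N, if the wrist force passes 120 N, or if a joint passes its speed limit or range.

## Working session

There is one attempt and no reset: what is moved stays moved. The work goes in short steps, Python scripts to look and compute and a shell command to move; the robot and the scene stay as the last step left them, time stands still between calls to the robot, and variables do not carry over. Pictures are saved under pics/ and viewed, at most 10 in all, crops included, and the job is handed in when it is done.

```bash
mkdir -p pics; ls; cat > h.py <<'E'
import numpy as np, cv2
from cell import env
from scipy.spatial.transform import Rotation as R
def cam(n):
    c=env.read_camera(n); c['R']=cv2.Rodrigues(np.array(c['rvec'],float))[0]; c['t']=np.array(c['tvec'],float).ravel(); return c
def pts(c):
    z=c['z_map']; v,u=np.indices(z.shape); K=c['K']
    P=np.stack([(u-K[0,2])/K[0,0]*z,(v-K[1,2])/K[1,1]*z,z],-1)
    W=(P-c['t'])@c['R']; W[z<=0]=np.nan; return W
def save(c,n): cv2.imwrite('pics/'+n,c['frame'][...,::-1])
E
python3 - <<'E'
from h import *
print({k:np.round(v,3) for k,v in env.get_obs().items()}, env.grip_point_offset)
ims=[]
for n in('top','side'):
    c=cam(n); ims.append(c['frame']); W=pts(c)
    hsv=cv2.cvtColor(c['frame'],cv2.COLOR_RGB2HSV)
    m=cv2.inRange(hsv,(5,170,120),(20,255,255))
    k,l,s,ce=cv2.connectedComponentsWithStats(m)
    print(n,'cam',-c['R'].T@c['t'])
    for i in range(1,k):
        if s[i,4]>15: print(s[i],np.nanmedian(W[l==i],0).round(4),np.nanmin(W[l==i],0).round(3),np.nanmax(W[l==i],0).round(3))
cv2.imwrite('pics/a.png',cv2.resize(np.vstack(ims)[...,::-1],(400,600)))
cv2.imwrite('pics/top.png',ims[0][...,::-1]);cv2.imwrite('pics/side.png',ims[1][...,::-1])
E
```

```text
pics
{'time_s': np.float64(0.0), 'qpos': array([-70.125,  18.44 ,  -4.016,  83.174,   1.295,  78.538,  -3.261]), 'joint_velocities': array([-0.136,  0.001,  0.049, -0.056,  0.051, -0.02 , -0.035]), 'effort': array([-1.0000e-03, -4.9129e+01, -4.0400e-01, -3.1252e+01, -6.4000e-02,
        4.4000e-02,  0.0000e+00]), 'tool_pos': array([0.212, 0.614, 0.221]), 'tool_rot': array([-1.79894e+02,  5.00000e-03,  1.60934e+02]), 'force': array([1.384, 0.206, 0.289]), 'wrist_torque': array([-0.061,  0.048,  0.05 ]), 'grasp_force': np.float64(0.0), 'grip_width': np.float64(0.087)} 0.0187
top cam [0.55305791 0.0662353  0.98321326]
[302 191   7  21  94] [ 0.566  -0.0684  0.1211] [ 0.543 -0.075  0.118] [ 0.589 -0.062  0.126]
[282 194   9  20 101] [ 0.558  -0.0223  0.1207] [ 0.539 -0.033  0.117] [ 0.584 -0.015  0.124]
side cam [ 0.15196872 -0.73717416  0.60060289]
[251 203  21   8  57] [ 0.56   -0.023   0.1212] [ 0.537 -0.035  0.109] [0.582 0.003 0.127]
[263 213  24  10 110] [ 0.5589 -0.0712  0.1211] [ 0.541 -0.08   0.117] [ 0.588 -0.062  0.124]
```

View pics/top.png

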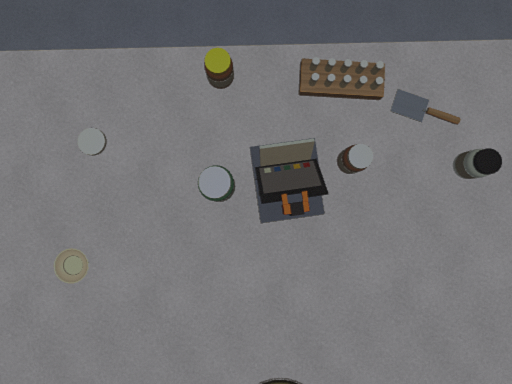

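View pics/side.png

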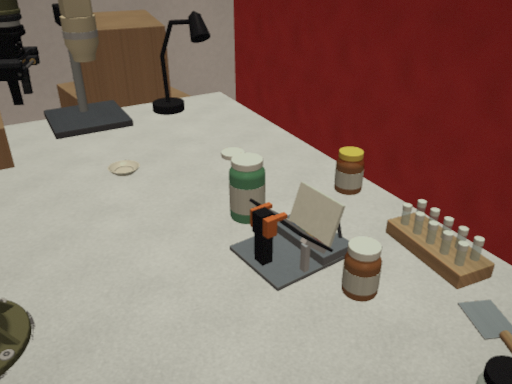

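The top view shows the grey stand near (290,180), with the tabs at (286,204) and (305,202). The green jar is at (215,183) and the amber jar at (358,157). The stand is yawed by a few degrees, so I'll measure it.

```bash
python3 - <<'E'
from h import *
for n in('top','side'):
    c=cam(n); W=pts(c); f=c['frame'].astype(int)
    ok=(np.abs(W[...,0]-.62)<.16)&(np.abs(W[...,1]+.045)<.11)
    # planes: backrest (cream, bright), by colour
    hsv=cv2.cvtColor(c['frame'],cv2.COLOR_RGB2HSV)
    if n=='top': print('cream hsv',hsv[152,288],'base',hsv[200,268],'field',hsv[182,290],'bl',hsv[193,300])
    m=ok&(hsv[...,2]>110)&(hsv[...,0]<35)&(hsv[...,1]<110)&(W[...,2]>.05)&(W[...,0]>.64)
    P=W[m]; q=P.mean(0); nrm=np.linalg.svd(P-q)[2][2]; nrm*=np.sign(nrm[2])
    r=cv2.minAreaRect(np.argwhere(m)[:,::-1].astype(np.float32))
    print(n,'backrest',m.sum(),q.round(3),nrm.round(3),'yaw',np.degrees(np.arctan2(-nrm[1],-nrm[0])).round(1))
    d=ok&(hsv[...,2]<70)&(W[...,2]>.035)&(W[...,0]>.585)
    P=W[d]; q=P.mean(0); nrm=np.linalg.svd(P-q)[2][2]; nrm*=np.sign(nrm[2])
    print(' panel',d.sum(),q.round(3),nrm.round(3),'yaw',np.degrees(np.arctan2(nrm[1],nrm[0])).round(1))
    # rays onto z=0.122 plane for orange tab contours
    o=cv2.inRange(hsv,(5,170,120),(20,255,255)); cs,_=cv2.findContours(o,0,2)
    for k in cs:
        if cv2.contourArea(k)<20: continue
        b=cv2.boxPoints(cv2.minAreaRect(k)); K=c['K']
        ray=np.c_[(b-[K[0,2],K[1,2]])/[K[0,0],K[1,1]],np.ones(4)]@c['R']; o0=-c['R'].T@c['t']
        print(' tab',(o0+ray*((.122-o0[2])/ray[:,2:]))[:,:2].round(4).tolist())
    for name,lo,hi,x,y in(('jn',0,1,.63,-.2),('jt',0,1,.6,.13)):
        mm=(np.hypot(W[...,0]-x,W[...,1]-y)<.09)&(W[...,2]>.09)&(hsv[...,1]<60); print(name,mm.sum(),np.nanmedian(W[mm],0).round(3))
E
```

```text
cream hsv [19 51 85] base [20 29 26] field [13 27 65] bl [108  49  62]
top backrest 0 [nan nan nan] [0. 0. 1.] yaw -180.0
 panel 1865 [ 0.622 -0.042  0.072] [0.634 0.069 0.77 ] yaw 6.3
 tab [[0.5828, -0.0138], [0.5845, -0.0273], [0.5393, -0.0326], [0.5377, -0.0191]]
 tab [[0.5882, -0.0611], [0.5891, -0.0722], [0.5436, -0.0755], [0.5427, -0.0645]]
jn 526 [ 0.669 -0.205  0.104]
jt 932 [0.613 0.138 0.149]
side backrest 1702 [ 0.688 -0.038  0.085] [-0.925 -0.108  0.365] yaw 6.7
 panel 155 [ 0.636 -0.112  0.071] [ 0.479 -0.521  0.706] yaw -47.4
 tab [[0.5399, -0.0642], [0.5914, -0.0587], [0.5838, -0.0784], [0.5335, -0.0832]]
 tab [[0.5391, -0.0165], [0.5836, -0.0187], [0.5783, -0.0309], [0.5344, -0.0285]]
jn 730 [ 0.662 -0.213  0.104]
jt 610 [0.609 0.123 0.148]<stdin>:9: RuntimeWarning: Mean of empty slice.
  ret = um.true_divide(
```

```bash
cat > plan.py <<'E'
from h import *
import json
def plan(p,Rm,n,grip,pose=None):
    o=env.get_obs(); p0=np.array(o['tool_pos']); R0=R.from_euler('xyz',o['tool_rot'],degrees=True)
    if pose is not None: p0,R0=pose
    p=np.array(p); rv=(R0.inv()*Rm).as_rotvec()/n; T=[];U=[]; pc=p0.copy();Rc=R0
    for i in range(1,n+1):
        q=p0+(p-p0)*i/n
        t=np.round(Rc.inv().apply(q-pc)/.08,3); u=np.round(rv/np.pi,4)
        T.append(t.tolist());U.append(u.tolist()); pc=pc+Rc.apply(t*.08); Rc=Rc*R.from_rotvec(u*np.pi)
    for k in range(0,n,5): print(json.dumps({"translation":T[k:k+5],"turn":U[k:k+5],"grip":[grip]*len(T[k:k+5])}))
    return pc,Rc
def down(yaw_y):  # tool down, tool y at given yaw
    a=np.radians(yaw_y); y=np.array([np.cos(a),np.sin(a),0]); z=np.array([0,0,-1.]); return R.from_matrix(np.c_[np.cross(y,z),y,z])
E
python3 -c "
from plan import *
plan([.554,-.048,.21],down(96.5),15,1)"
```

```text
{"translation": [[-0.449, -0.428, 0.01], [-0.437, -0.442, 0.011], [-0.423, -0.454, 0.01], [-0.409, -0.467, 0.011], [-0.395, -0.479, 0.01]], "turn": [[-0.0, -0.0, -0.0095], [-0.0, -0.0, -0.0095], [-0.0, -0.0, -0.0095], [-0.0, -0.0, -0.0095], [-0.0, -0.0, -0.0095]], "grip": [1, 1, 1, 1, 1]}
{"translation": [[-0.381, -0.49, 0.011], [-0.366, -0.502, 0.01], [-0.35, -0.512, 0.011], [-0.336, -0.523, 0.01], [-0.319, -0.532, 0.01]], "turn": [[-0.0, -0.0, -0.0095], [-0.0, -0.0, -0.0095], [-0.0, -0.0, -0.0095], [-0.0, -0.0, -0.0095], [-0.0, -0.0, -0.0095]], "grip": [1, 1, 1, 1, 1]}
{"translation": [[-0.304, -0.541, 0.011], [-0.287, -0.551, 0.01], [-0.271, -0.558, 0.011], [-0.253, -0.567, 0.01], [-0.237, -0.574, 0.011]], "turn": [[-0.0, -0.0, -0.0095], [-0.0, -0.0, -0.0095], [-0.0, -0.0, -0.0095], [-0.0, -0.0, -0.0095], [-0.0, -0.0, -0.0095]], "grip": [1, 1, 1, 1, 1]}
```

```bash
python3 -m creep '{"translation": [[-0.45,-0.43,0.01],[-0.44,-0.44,0.01],[-0.42,-0.45,0.01],[-0.41,-0.47,0.01],[-0.4,-0.48,0.01]],"turn":[[0,0,-0.0095],[0,0,-0.0095],[0,0,-0.0095],[0,0,-0.0095],[0,0,-0.0095]],"grip":[1,1,1,1,1]}'
python3 -m creep '{"translation": [[-0.38,-0.49,0.01],[-0.37,-0.5,0.01],[-0.35,-0.51,0.01],[-0.34,-0.52,0.01],[-0.32,-0.53,0.01]],"turn":[[0,0,-0.0095],[0,0,-0.0095],[0,0,-0.0095],[0,0,-0.0095],[0,0,-0.0095]],"grip":[1,1,1,1,1]}'
python3 -m creep '{"translation": [[-0.3,-0.54,0.01],[-0.29,-0.55,0.01],[-0.27,-0.56,0.01],[-0.25,-0.57,0.01],[-0.24,-0.57,0.01]],"turn":[[0,0,-0.0095],[0,0,-0.0095],[0,0,-0.0095],[0,0,-0.0095],[0,0,-0.0095]],"grip":[1,1,1,1,1]}'
python3 -c "
from h import *
c=cam('wrist'); save(c,'w1.png'); o=env.get_obs(); print(o['tool_pos'],o['tool_rot'],o['qpos'],o['force'])
print(-c['R'].T@c['t'])
hsv=cv2.cvtColor(c['frame'],cv2.COLOR_RGB2HSV); m=cv2.inRange(hsv,(5,170,60),(20,255,255)); W=pts(c)
k,l,s,ce=cv2.connectedComponentsWithStats(m)
for i in range(1,k):
  if s[i,4]>50: P=W[l==i]; print(s[i],np.nanpercentile(P,[5,50,95],0).round(4).tolist())
"
```

```text
time_s: 0.82
tool_pos: [0.3274, 0.3919, 0.2185]
tool_rot: [180.0, 0.0, 169.5]
force: [1.4, 0.1, 0.1]
grip_width: 0.0869
grasp_force: 0.0
time_s: 1.45
tool_pos: [0.4419, 0.172, 0.2146]
tool_rot: [180.0, 0.0, 178.1]
force: [0.5, -0.1, 0.1]
grip_width: 0.0872
grasp_force: 0.0
time_s: 2.08
tool_pos: [0.5556, -0.0484, 0.2106]
tool_rot: [180.0, 0.0, -173.3]
force: [0.2, -0.5, 0.1]
grip_width: 0.0873
grasp_force: 0.0
[ 0.55747088 -0.05655722  0.2106951 ] [-1.79649014e+02  1.31378437e-01 -1.73735433e+02] [-26.98302144   8.09816534  32.95661095  98.38454115  -4.23023914
  74.64514039 103.08332022] [ 2.26990344 -5.78472498  0.69355269]
[ 0.48357033 -0.05662483  0.37295013]
[224 175  16  53 765] [[0.5432, -0.074, 0.1203], [0.563, -0.0681, 0.1218], [0.586, -0.0621, 0.123]]
[275 176  18  52 810] [[0.5384, -0.0306, 0.1206], [0.5568, -0.0223, 0.1218], [0.5804, -0.0152, 0.123]]
```

View pics/w1.png

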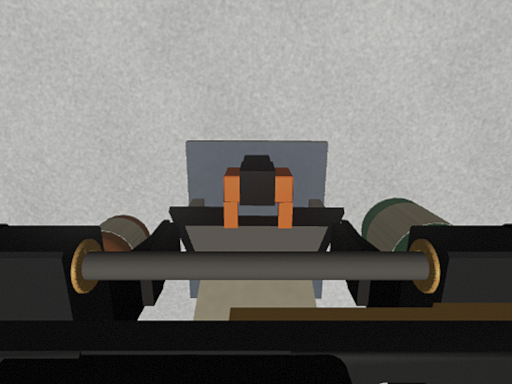

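The wrist view shows both tabs clearly. Their blocks are at columns 224–241 and 275–293, rows 168–202, and the hooks reach down to row 228.

```bash
python3 -c "
from h import *
c=cam('wrist'); o=env.get_obs(); print(o['tool_pos'],o['tool_rot'],o['force'])
hsv=cv2.cvtColor(c['frame'],cv2.COLOR_RGB2HSV); m=cv2.inRange(hsv,(5,170,60),(20,255,255)); K=c['K']; o0=-c['R'].T@c['t']
def ray(px,z):
  px=np.atleast_2d(px); r=np.c_[(px-[K[0,2],K[1,2]])/[K[0,0],K[1,1]],np.ones(len(px))]@c['R']; return o0+r*((z-o0[2])/r[:,2:])
W=pts(c); top=(m>0)&(W[...,2]>.1185)
k,l,s,ce=cv2.connectedComponentsWithStats(top.astype(np.uint8))
S=[i for i in range(1,k) if s[i,4]>100]
for i in S:
  v,u=np.where(l==i); P=W[l==i]; A=[];B=[]
  for r in np.unique(v):
    uu=u[v==r]; A.append(ray([uu.min()-.5,r],.122)[0]); B.append(ray([uu.max()+.5,r],.122)[0])
  A=np.array(A);B=np.array(B)
  print(s[i]); 
  for a,b in list(zip(A,B))[::5]: print(a[:2].round(4),b[:2].round(4))
# panel normal
pm=(hsv[...,2]<140)&(W[...,2]>.05)&(W[...,2]<.1)&(np.abs(W[...,1]+.045)<.05)&(W[...,0]>.595)&(W[...,0]<.66)
P=W[pm]; q=P.mean(0); n=np.linalg.svd(P-q)[2][2]; n*=np.sign(n[2]); print(pm.sum(),q,n,np.degrees(np.arctan2(n[1],n[0])))
"
```

```text
[ 0.55613258 -0.0538901   0.21058876] [-1.79759972e+02  3.14603829e-02 -1.73897627e+02] [0.20618679 0.10976151 0.08111029]
[234 174  16  53 762]
[ 0.5418 -0.0759] [ 0.5405 -0.0641]
[ 0.5462 -0.0763] [ 0.5448 -0.0637]
[ 0.5505 -0.0759] [ 0.549  -0.0624]
[ 0.5548 -0.0747] [ 0.5534 -0.0619]
[ 0.5594 -0.0751] [ 0.5579 -0.0615]
[ 0.5638 -0.0739] [ 0.5623 -0.061 ]
[ 0.5683 -0.0735] [ 0.567  -0.0623]
[ 0.5729 -0.0739] [ 0.5716 -0.0618]
[ 0.5775 -0.0735] [ 0.5762 -0.0613]
[ 0.5822 -0.0731] [ 0.5808 -0.0609]
[ 0.5869 -0.0727] [ 0.5855 -0.0604]
[285 174  18  53 809]
[ 0.537  -0.0323] [ 0.5356 -0.0197]
[ 0.5414 -0.0326] [ 0.5398 -0.0183]
[ 0.5457 -0.032 ] [ 0.5441 -0.0176]
[ 0.5501 -0.0314] [ 0.5485 -0.0169]
[ 0.5545 -0.0308] [ 0.5529 -0.0163]
[ 0.559 -0.031] [ 0.5574 -0.0165]
[ 0.5631 -0.027 ] [ 0.5619 -0.0158]
[ 0.5676 -0.0263] [ 0.5664 -0.0151]
[ 0.5723 -0.0266] [ 0.571  -0.0144]
[ 0.5769 -0.0259] [ 0.5756 -0.0137]
[ 0.5816 -0.0253] [ 0.5802 -0.013 ]
2426 [ 0.61784283 -0.04693448  0.07630955] [0.63888854 0.07030639 0.76607992] 6.2798375003040094
```

```bash
python3 -c "
from plan import *
p=plan([.550,-.046,.20],down(96.4),2,1)
plan([.550,-.046,.086],down(96.4),4,1,p)"
```

```text
{"translation": [[0.033, 0.053, 0.066], [0.033, 0.054, 0.066]], "turn": [[-0.0007, 0.0001, -0.0008], [-0.0007, 0.0001, -0.0008]], "grip": [1, 1]}
{"translation": [[-0.0, -0.0, 0.356], [-0.0, -0.0, 0.357], [-0.0, -0.0, 0.356], [-0.0, -0.001, 0.356]], "turn": [[0.0, -0.0, -0.0], [0.0, -0.0, -0.0], [0.0, -0.0, -0.0], [0.0, -0.0, -0.0]], "grip": [1, 1, 1, 1]}
```

```bash
python3 -m creep '{"translation": [[0.033,0.053,0.066],[0.033,0.054,0.066],[0,0,0]],"turn":[[-0.0007,0,-0.0008],[-0.0007,0,-0.0008],[0,0,0]],"grip":[1,1,1]}'
```

```text
time_s: 2.55
tool_pos: [0.548, -0.0371, 0.1993]
tool_rot: [179.7, -0.1, -172.9]
force: [-0.1, 0.1, -0.2]
grip_width: 0.0867
grasp_force: 0.0
```

```bash
python3 -m creep '{"translation": [[-0.01,-0.113,0.1],[0,0,0.3],[0,0,0.4],[0,0,0.4],[0,0,0.21]],"turn":[[0,0,0.004],[0,0,0],[0,0,0],[0,0,0],[0,0,0]],"grip":[1,1,1,1,1]}'
python3 -m creep '{"translation": [[0,0,0]],"turn":[[0,0,0]],"grip":[1]}'
python3 -c "
from h import *
c=cam('wrist'); save(c,'w2.png'); o=env.get_obs(); print(o['tool_pos'],o['tool_rot'],o['force'])"
```

```text
time_s: 3.18
tool_pos: [0.5497, -0.048, 0.0853]
tool_rot: [179.8, -0.1, -173.9]
force: [-0.2, 0.5, 0.9]
grip_width: 0.0871
grasp_force: 0.0
time_s: 3.3
tool_pos: [0.55, -0.0479, 0.0862]
tool_rot: [179.8, -0.1, -173.9]
force: [-0.3, 0.4, 0.5]
grip_width: 0.0869
grasp_force: 0.0
[ 0.55094031 -0.04785256  0.08737685] [ 1.79764248e+02 -1.11871355e-03 -1.73873376e+02] [-1.11759692  0.71441039  0.48579385]
```

View pics/w2.png

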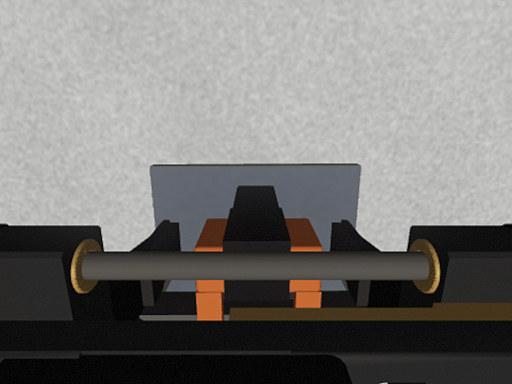

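The fingers straddle the tabs evenly, with pads near columns 180 and 332 and tabs spanning 195–322. I'll squeeze now.

```bash
python3 -m creep '{"translation": [[0,0.013,0],[0,0,0],[0,0,0],[0,0,0],[0,0,0]],"turn":[[0,0,0],[0,0,0],[0,0,0],[0,0,0],[0,0,0]],"grip":[0.6,0.4,0.3,0.3,0.3]}' 30
```

```text
time_s: 3.98
tool_pos: [0.5509, -0.0465, 0.0876]
tool_rot: [179.7, 0.0, -173.9]
force: [0.7, 0.2, 1.9]
grip_width: 0.0445
grasp_force: 4.3
```

```bash
python3 -m creep '{"translation": [[0,0,0],[0,0,0],[0,0,0],[0,0,0]],"turn":[[0,0,0],[0,0,0],[0,0,0],[0,0,0]],"grip":[0.2,0.2,0.2,0.2]}' 40
```

```text
time_s: 4.47
tool_pos: [0.551, -0.0472, 0.0875]
tool_rot: [179.8, 0.0, -173.9]
force: [0.3, -3.8, 3.8]
grip_width: 0.0367
grasp_force: 40.0
```

```bash
python3 -m creep '{"translation": [[0,0,0],[0,0,0],[0,0,0],[0,0,-0.2],[0,0,-0.6]],"turn":[[0,0,0],[0,0,0],[0,0,0],[0,0,0],[0,0,0]],"grip":[1,1,1,1,1]}'
python3 -m creep '{"translation": [[0.15,0,-0.6],[0.1,0,-0.1],[0,0,0]],"turn":[[0,0,0],[0,0,0],[0,0,0]],"grip":[0.6,0.6,0.6]}'
python3 -c "
from h import *
c=cam('wrist'); save(c,'w3.png'); o=env.get_obs(); print(o['tool_pos'],o['tool_rot'],o['force'])
hsv=cv2.cvtColor(c['frame'],cv2.COLOR_RGB2HSV); m=cv2.inRange(hsv,(5,170,60),(20,255,255)); W=pts(c)
a=np.radians(6.4); ex=np.array([np.cos(a),np.sin(a)]); ey=np.array([-ex[1],ex[0]]); O=np.array([.6665,-.034])
X=(W[...,:2]-O)@ex; Y=(W[...,:2]-O)@ey; Z=W[...,2]
k,l,s,ce=cv2.connectedComponentsWithStats((m>0).astype(np.uint8))
for i in range(1,k):
  if s[i,4]>80:
    q=(l==i)&(Z>.118); print(s[i],'x',np.nanpercentile(X[q],[2,98]).round(4),'y',np.nanpercentile(Y[q],[2,98]).round(4))
for y0 in(-60,-45,-35,35,45,60):
  q=(abs(Y*1e3-y0)<4)&(Z>.06)&(Z<.125)&(X>-.125)&(X<-.03)&(m==0); 
  if q.sum(): print(y0,'x',np.nanpercentile(X[q],[1,3]).round(4),'z',np.nanpercentile(Z[q],[97,99]).round(4), 'fit',np.polyfit(X[q],Z[q],1).round(4))
"
```

```text
time_s: 5.1
tool_pos: [0.5488, -0.0465, 0.1505]
tool_rot: [179.7, -0.3, -173.8]
force: [1.0, 0.1, 0.5]
grip_width: 0.0793
grasp_force: 0.0
time_s: 5.48
tool_pos: [0.5308, -0.0492, 0.2082]
tool_rot: [179.7, 0.1, -173.9]
force: [-0.3, 0.3, -0.5]
grip_width: 0.0648
grasp_force: 0.0
[ 0.53043694 -0.04891261  0.20699299] [ 1.79705087e+02 -1.65536367e-03 -1.73837795e+02] [-0.41895906  0.37852947 -1.14875637]
[262 200  15  52 376] x [-0.1693 -0.085 ] y [0.0043 0.0184]
[233 202  15  50 363] x [-0.1694 -0.085 ] y [-0.019  -0.0046]
-45 x [-0.096  -0.0958] z [0.1116 0.1119] fit [-0.658   0.0484]
-35 x [-0.096  -0.0957] z [0.1115 0.1126] fit [-0.6624  0.0481]
35 x [-0.0962 -0.0959] z [0.1116 0.1118] fit [-0.6418  0.0498]
45 x [-0.0962 -0.0958] z [0.1118 0.1121] fit [-0.6575  0.0486]
```

View pics/w3.png

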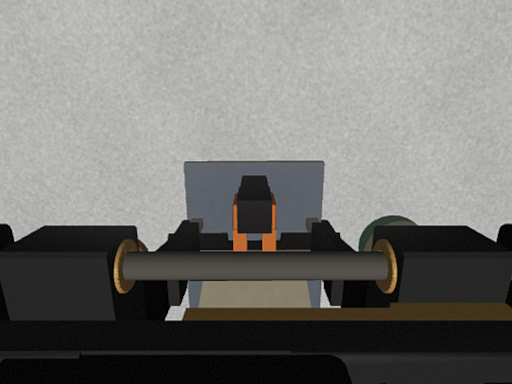

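The tabs are symmetric at ±19 mm in the stand frame, so both are fully in. Next I'll grasp the panel's upper edge at y_s = +50.

```bash
cat >> plan.py <<'E'
A=np.radians(6.4); O=np.array([.6665,-.034,0]); RS=R.from_euler('z',A)
def sp(x,y,z): return O+RS.apply(np.array([x,y,z])/1e3)
def tilt(b): # tool points b deg below... b=50: forward 40 below horizontal; b=0 down; b=-20 back
    b=np.radians(b); z=np.array([np.sin(b),0,-np.cos(b)]); y=np.array([np.cos(b),0,np.sin(b)]); return RS*R.from_matrix(np.c_[np.cross(y,z),y,z])
def pose(): 
    o=env.get_obs(); return np.array(o['tool_pos']),R.from_euler('xyz',o['tool_rot'],degrees=True)
E
python3 -c "
from plan import *
print((pose()[1].inv()*tilt(0)).as_rotvec(degrees=True))
p=plan(sp(-140,50,160),tilt(0),9,.6)
p=plan(sp(-140,50,148),tilt(50),5,.6,p)"
```

```text
[ 0.23067624 -0.23231423 89.76198474]
{"translation": [[0.005, 0.069, 0.066], [0.016, 0.066, 0.065], [0.028, 0.063, 0.066], [0.038, 0.058, 0.065], [0.048, 0.049, 0.066]], "turn": [[0.0001, -0.0001, 0.0554], [0.0001, -0.0001, 0.0554], [0.0001, -0.0001, 0.0554], [0.0001, -0.0001, 0.0554], [0.0001, -0.0001, 0.0554]], "grip": [0.6, 0.6, 0.6, 0.6, 0.6]}
{"translation": [[0.055, 0.041, 0.065], [0.062, 0.031, 0.066], [0.066, 0.019, 0.065], [0.069, 0.007, 0.066]], "turn": [[0.0001, -0.0001, 0.0554], [0.0001, -0.0001, 0.0554], [0.0001, -0.0001, 0.0554], [0.0001, -0.0001, 0.0554]], "grip": [0.6, 0.6, 0.6, 0.6]}
{"translation": [[-0.0, 0.0, 0.03], [-0.0, -0.005, 0.029], [-0.0, -0.01, 0.029], [-0.0, -0.015, 0.025], [-0.0, -0.019, 0.023]], "turn": [[-0.0556, -0.0001, -0.0], [-0.0556, -0.0001, -0.0], [-0.0556, -0.0001, -0.0], [-0.0556, -0.0001, -0.0], [-0.0556, -0.0001, -0.0]], "grip": [0.6, 0.6, 0.6, 0.6, 0.6]}
```

```bash
python3 -m creep '{"translation": [[0.005,0.07,0.03],[0.015,0.066,0.03],[0.028,0.063,0.03],[0.038,0.058,0.03],[0.048,0.05,0.06]],"turn":[[0,0,0.0554],[0,0,0.0554],[0,0,0.0554],[0,0,0.0554],[0,0,0.0554]],"grip":[0.6,0.6,0.6,0.6,0.6]}'
python3 -m creep '{"translation": [[0.055,0.04,0.06],[0.062,0.03,0.06],[0.066,0.02,0.06],[0.07,0.007,0.06],[0,0,0]],"turn":[[0,0,0.0554],[0,0,0.0554],[0,0,0.0554],[0,0,0.0554],[0,0,0]],"grip":[0.6,0.6,0.6,0.6,0.6]}'
python3 -m creep '{"translation": [[0,0,0.03],[0,-0.005,0.03],[0,-0.01,0.03],[0,-0.015,0.025],[0,-0.02,0.023]],"turn":[[-0.0556,0,0],[-0.0556,0,0],[-0.0556,0,0],[-0.0556,0,0],[-0.0556,0,0]],"grip":[0.6,0.6,0.6,0.6,0.6]}'
python3 -m creep '{"translation": [[0,0,0],[0,0,0]],"turn":[[0,0,0],[0,0,0]],"grip":[0.6,0.6]}'
python3 -c "
from plan import *
p,r=pose(); print(RS.inv().apply(p-O).round(4), (r.inv()*tilt(50)).as_rotvec(degrees=True),env.get_obs()['qpos'])
plan(sp(-140,50,148),tilt(50),1,.6)
c=cam('side'); cv2.imwrite('pics/s2.png',c['frame'][100:330,150:450,::-1])"
```

```text
time_s: 6.15
tool_pos: [0.5254, -0.0215, 0.1912]
tool_rot: [180.0, -0.3, 136.0]
force: [-0.4, -0.3, 0.5]
grip_width: 0.0522
grasp_force: 0.0
time_s: 6.78
tool_pos: [0.5211, 0.0005, 0.172]
tool_rot: [-179.8, -0.2, 96.6]
force: [-0.6, -0.2, -0.3]
grip_width: 0.0526
grasp_force: 0.0
time_s: 7.4
tool_pos: [0.5321, 0.019, 0.163]
tool_rot: [143.4, -2.7, 98.9]
force: [-0.7, 1.7, 0.8]
grip_width: 0.0522
grasp_force: 0.0
time_s: 7.65
tool_pos: [0.532, 0.0178, 0.1627]
tool_rot: [143.7, -2.8, 98.7]
force: [-0.4, 0.4, 0.6]
grip_width: 0.0522
grasp_force: 0.0
[-0.1279  0.0664  0.1627] [-13.78336762  -3.61838675  -0.26314177] [  2.25242412 -16.81787492  -1.48743759 134.41014258 -17.77053972
  27.89144608  21.61809878]
{"translation": [[-0.208, -0.231, 0.046]], "turn": [[-0.0766, -0.0201, -0.0015]], "grip": [0.6]}
```

View pics/s2.png

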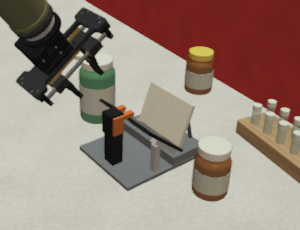

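The arm can't tilt that far this close to the base: joint 2 is at its limit. I'll come in at a 30° tilt instead, lift the panel with the lower finger until it lines up, then grip.

```bash
python3 -c "
from plan import *
p=plan(sp(-114,50,155),tilt(30),2,.4)
p=plan(sp(-84,50,99),tilt(30),3,.4,p)"
```

```text
{"translation": [[-0.115, 0.037, 0.084], [-0.111, 0.042, 0.085]], "turn": [[0.0174, -0.0102, 0.0012], [0.0174, -0.0102, 0.0012]], "grip": [0.4, 0.4]}
{"translation": [[-0.0, -0.009, 0.264], [-0.0, -0.008, 0.265], [-0.001, -0.009, 0.264]], "turn": [[0.0, -0.0, -0.0], [0.0, -0.0, -0.0], [0.0, -0.0, -0.0]], "grip": [0.4, 0.4, 0.4]}
```

```bash
python3 -m creep '{"translation": [[-0.115,0.037,0.084],[-0.11,0.04,0.085],[0,0,0]],"turn":[[0.0174,-0.0102,0.0012],[0.0174,-0.0102,0.0012],[0,0,0]],"grip":[0.4,0.4,0.4]}'
python3 -c "
from plan import *
p,r=pose(); print(RS.inv().apply(p-O).round(4), (r.inv()*tilt(30)).as_rotvec(degrees=True),env.get_obs()['qpos'])
p=plan(sp(-84,50,99),tilt(30),4,.4)"
```

```text
time_s: 8.07
tool_pos: [0.5487, 0.0049, 0.1554]
tool_rot: [149.9, -0.0, 96.6]
force: [-0.5, 0.6, 0.6]
grip_width: 0.0363
grasp_force: 0.0
[-0.1128  0.0518  0.1554] [ 0.0864012  -0.09837449  0.1618651 ] [  7.01788294 -11.121967    -7.82365619 128.21022322  -7.85479255
  33.05662967  10.97486307]
{"translation": [[-0.006, -0.011, 0.197], [-0.006, -0.01, 0.198], [-0.006, -0.011, 0.197], [-0.006, -0.01, 0.198]], "turn": [[0.0001, -0.0001, 0.0002], [0.0001, -0.0001, 0.0002], [0.0001, -0.0001, 0.0002], [0.0001, -0.0001, 0.0002]], "grip": [0.4, 0.4, 0.4, 0.4]}
```

```bash
python3 -m creep '{"translation": [[-0.006,-0.01,0.2],[-0.006,-0.01,0.2],[-0.006,-0.01,0.2],[-0.006,-0.01,0.2],[0,0,0]],"turn":[[0,0,0],[0,0,0],[0,0,0],[0,0,0],[0,0,0]],"grip":[0.4,0.4,0.4,0.4,0.4]}' 20
python3 -c "
from plan import *
p,r=pose(); print(RS.inv().apply(p-O).round(4), (r.inv()*tilt(30)).as_rotvec(degrees=True),env.get_obs()['qpos'])
P0=np.array([-3.5,31.5])
def at(phi,off=0,ins=19): # plate angle phi from horizontal; TCP on plate mid-plane
    a=np.radians(phi); d=np.array([-np.cos(a),np.sin(a)]); n=np.array([np.sin(a),np.cos(a)]); q=P0+d*(120-ins)+n*off; return sp(q[0],50,q[1])
p=plan(at(60,15),tilt(30),4,.4)
c=cam('side'); cv2.imwrite('pics/s3.png',cv2.resize(c['frame'][150:300,200:400,::-1],None,fx=2,fy=2))
"
```

```text
time_s: 8.7
tool_pos: [0.575, 0.0053, 0.0958]
tool_rot: [150.1, -0.1, 96.4]
force: [0.3, -0.7, 0.7]
grip_width: 0.0349
grasp_force: 0.0
[-0.0865  0.0492  0.0958] [-0.13614357 -0.07557491  0.0076871 ] [  6.91812995  -2.57751561  -8.33270882 128.51832628  -6.98969179
  24.41956259  10.52555934]
{"translation": [[0.002, 0.171, -0.012], [0.003, 0.171, -0.013], [0.002, 0.171, -0.012], [0.003, 0.171, -0.012]], "turn": [[-0.0002, -0.0001, 0.0], [-0.0002, -0.0001, 0.0], [-0.0002, -0.0001, 0.0], [-0.0002, -0.0001, 0.0]], "grip": [0.4, 0.4, 0.4, 0.4]}
```

View pics/s3.png

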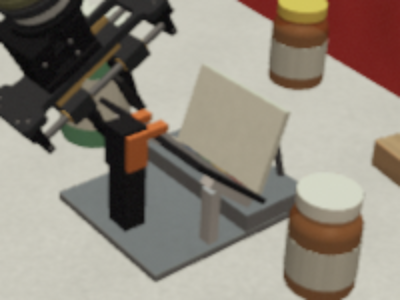

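```bash
python3 -m creep '{"translation": [[0,0.14,-0.01],[0,0.14,-0.01],[0,0.14,-0.01],[0,0.14,-0.01],[0,0.12,-0.01]],"turn":[[0,0,0],[0,0,0],[0,0,0],[0,0,0],[0,0,0]],"grip":[0.4,0.4,0.4,0.4,0.4]}'
python3 -c "
from plan import *
p,r=pose(); print(RS.inv().apply(p-O).round(4), (r.inv()*tilt(30)).as_rotvec(degrees=True))
c=cam('side'); cv2.imwrite('pics/s4.png',cv2.resize(c['frame'][150:300,200:400,::-1],None,fx=2,fy=2))
"
```

```text
time_s: 9.38
tool_pos: [0.6217, 0.009, 0.1284]
tool_rot: [150.0, -0.0, 96.3]
force: [-0.7, -1.6, 0.2]
grip_width: 0.0351
grasp_force: 0.2
[-0.0397  0.0477  0.1284] [ 0.03332846  0.02071572 -0.11232992]
```

View pics/s4.png

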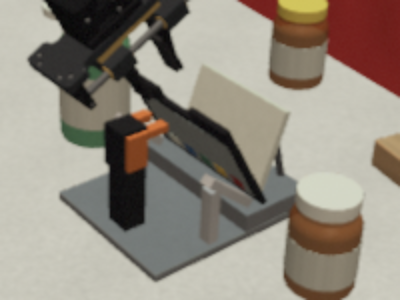

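```bash
python3 -m creep '{"translation": [[0,-0.05,0],[0,-0.06,0],[0,-0.06,0],[0,0,0],[0,0,0]],"turn":[[0,0,0],[0,0,0],[0,0,0],[0,0,0],[0,0,0]],"grip":[0.25,0.1,0,0,0]}' 12
python3 -c "
from plan import *
p,r=pose(); q=RS.inv().apply(p-O)*1e3; print(q.round(1)); v=np.array([q[0]+3.5,q[2]-31.5]); print('r',np.hypot(*v),'phi',np.degrees(np.arctan2(v[1],-v[0])))
"
```

```text
time_s: 10.05
tool_pos: [0.6087, 0.0077, 0.1205]
tool_rot: [150.0, -0.1, 96.3]
force: [-0.4, 0.2, -1.3]
grip_width: 0.0058
grasp_force: 12.0
[-52.7  47.9 120.5]
r 101.73439231970447 phi 61.051144906111276
```

```bash
cat > arc.py <<'E'
from plan import *
def arc(phis,r=101.7,y=48,grip=0):
    st=pose(); T=[];U=[];pc,Rc=st
    for f in phis:
        a=np.radians(f); q=sp(-3.2-r*np.cos(a),y,31.5+r*np.sin(a)); 
        t=np.round(Rc.inv().apply(q-pc)/.08,3); Rt=tilt(90-f); u=np.round((Rc.inv()*Rt).as_rotvec()/np.pi,4)
        print(t.tolist(),u.tolist()); pc=pc+Rc.apply(t*.08); Rc=Rc*R.from_rotvec(u*np.pi)
E
python3 -c "
from arc import *
arc([66,71,76,81,86,91,96,101,105,108])"
```

```text
[0.001, 0.113, 0.009] [0.0331, 0.0, -0.0006]
[0.0, 0.111, 0.005] [0.0278, -0.0, -0.0]
[0.0, 0.11, 0.005] [0.0278, -0.0, -0.0]
[0.0, 0.111, 0.004] [0.0277, -0.0, -0.0]
[0.0, 0.111, 0.005] [0.0278, -0.0, -0.0]
[0.0, 0.111, 0.005] [0.0278, -0.0, -0.0]
[0.0, 0.111, 0.005] [0.0278, -0.0, -0.0]
[0.0, 0.11, 0.005] [0.0277, -0.0, -0.0]
[0.0, 0.089, 0.003] [0.0223, -0.0, -0.0]
[0.0, 0.067, 0.002] [0.0166, -0.0, -0.0]
```

```bash
python3 -m creep '{"translation": [[0.001,0.113,0.007],[0,0.11,0.005],[0,0.11,0.005],[0,0.11,0.005],[0,0.11,0.005]],"turn":[[0.0331,0,-0.0006],[0.0278,0,0],[0.0278,0,0],[0.0278,0,0],[0.0278,0,0]],"grip":[0,0,0,0,0]}'
python3 -m creep '{"translation": [[0,0,0]],"turn":[[0,0,0]],"grip":[0]}'
python3 -c "
from arc import *
print(env.get_obs()['qpos'])
p,r=pose(); q=RS.inv().apply(p-O)*1e3; print(q.round(1)); v=np.array([q[0]+3.2,q[2]-31.5]); print('r',np.hypot(*v),'phi',np.degrees(np.arctan2(v[1],-v[0])))
arc([91,96,101,105,108])"
```

```text
time_s: 10.68
tool_pos: [0.6516, 0.0126, 0.1335]
tool_rot: [176.1, -0.0, 96.4]
force: [0.8, 0.3, -1.6]
grip_width: 0.0056
grasp_force: 12.0
time_s: 10.8
tool_pos: [0.6521, 0.0129, 0.1325]
tool_rot: [176.0, -0.0, 96.4]
force: [-2.0, 0.9, -0.7]
grip_width: 0.0058
grasp_force: 12.0
[ 3.6537356  19.10132374 -8.55915032 92.94813248  2.91461982 64.2003111
  0.89880629]
[ -9.1  48.2 132.5]
r 101.14522184963448 phi 86.658061341657
[-0.003, 0.096, -0.002] [0.0276, -0.0001, 0.0001]
[-0.0, 0.111, 0.005] [0.0278, -0.0, 0.0]
[-0.0, 0.111, 0.004] [0.0278, -0.0, 0.0]
[-0.0, 0.089, 0.004] [0.0222, -0.0, 0.0]
[-0.0, 0.066, 0.001] [0.0167, -0.0, 0.0]
```

```bash
python3 -m creep '{"translation": [[-0.003,0.098,-0.002],[0,0.11,0.004],[0,0.11,0.004],[0,0.09,0.004],[0,0.066,0.001]],"turn":[[0.0276,0,0],[0.0278,0,0],[0.0278,0,0],[0.0222,0,0],[0.0167,0,0]],"grip":[0,0,0,0,0]}'
python3 -m creep '{"translation": [[0,0,0]],"turn":[[0,0,0]],"grip":[0]}'
python3 -c "
from arc import *
p,r=pose(); q=RS.inv().apply(p-O)*1e3; print(q.round(1)); v=np.array([q[0]+3.2,q[2]-31.5]); print('r',np.hypot(*v),'phi',np.degrees(np.arctan2(v[1],-v[0])))
arc([109.5,110.5])
c=cam('side'); cv2.imwrite('pics/s5.png',cv2.resize(c['frame'][130:300,200:400,::-1],None,fx=2,fy=2))"
```

```text
time_s: 11.42
tool_pos: [0.6884, 0.0166, 0.1285]
tool_rot: [-162.0, -0.0, 96.4]
force: [0.1, -0.3, -1.3]
grip_width: 0.0056
grasp_force: 12.0
time_s: 11.55
tool_pos: [0.6885, 0.0167, 0.1281]
tool_rot: [-162.1, -0.0, 96.4]
force: [-0.0, 0.3, -2.6]
grip_width: 0.0055
grasp_force: 12.0
[ 27.5  47.9 128.1]
r 101.33351366653318 phi 107.664042178526
[0.001, 0.041, -0.004] [0.0088, -0.0001, 0.0001]
[-0.0, 0.022, 0.0] [0.0056, 0.0, 0.0]
```

View pics/s5.png

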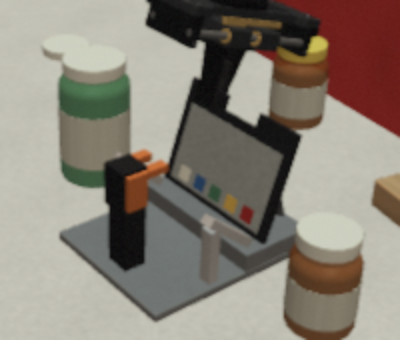

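The panel is nearly against the backrest. I'll take the last few degrees while watching the force.

```bash
python3 -m creep '{"translation": [[0,0.04,0],[0,0.02,0],[0,0,0]],"turn":[[0.0088,0,0],[0.0056,0,0],[0,0,0]],"grip":[0,0,0]}' 6
python3 -c "
from plan import *
p,r=pose(); q=RS.inv().apply(p-O)*1e3; print(q.round(1),(r.inv()*tilt(-20)).as_rotvec(degrees=True))"
```

```text
time_s: 11.98
tool_pos: [0.6926, 0.0171, 0.128]
tool_rot: [-159.5, -0.0, 96.4]
force: [-0.4, 0.2, -1.1]
grip_width: 0.0058
grasp_force: 6.0
[ 31.6  47.8 128. ] [-0.50611671 -0.00126698  0.00124448]
```

```bash
python3 -m creep '{"translation": [[0,0.015,0.015],[0,0.015,0.015],[0,0,0]],"turn":[[0,0,0],[0,0,0],[0,0,0]],"grip":[0,0,0]}' 6
```

```text
time_s: 12.35
tool_pos: [0.6925, 0.0172, 0.126]
tool_rot: [-159.3, -0.0, 96.4]
force: [-5.6, 0.2, 5.2]
grip_width: 0.0058
grasp_force: 6.0
```

It's seated, with contact against both the backrest and the trough. Now I'll release and retreat.

```bash
python3 -m creep '{"translation": [[0,0,0],[0,0,0],[0,0,0],[0,0,0]],"turn":[[0,0,0],[0,0,0],[0,0,0],[0,0,0]],"grip":[0.1,0.2,0.3,0.4]}'
python3 -m creep '{"translation": [[0,0,-0.1],[0,0,-0.3],[0,0,-0.6],[0,0,-0.6],[0,0,0]],"turn":[[0,0,0],[0,0,0],[0,0,0],[0,0,0],[0,0,0]],"grip":[0.4,0.4,0.4,0.4,0.4]}'
python3 -c "
from plan import *
c=cam('side'); cv2.imwrite('pics/s6.png',cv2.resize(c['frame'][100:310,190:410,::-1],None,fx=2,fy=2))
for n in('side','top'):
  c=cam(n); W=pts(c); L=RS.inv().apply((W.reshape(-1,3)-O)).reshape(W.shape)*1e3
  m=(abs(L[...,1])<70)&(L[...,0]>-10)&(L[...,0]<50)&(L[...,2]>55)&(L[...,2]<130)
  P=L[m]; 
  if len(P)<30: continue
  q=P.mean(0); nn=np.linalg.svd(P-q)[2][2]; nn*=np.sign(nn[2]); print(n,m.sum(),q.round(1),nn.round(3),'lean',np.degrees(np.arctan2(nn[2],-nn[0])).round(1),'zmax',np.nanmax(L[m|((abs(L[...,1])<80)&(L[...,0]>10)&(L[...,0]<50)&(L[...,2]<160))][:,2]))
  for nm,x,y,h in(('jn',.667,-.21,.09),('jt',.611,.13,.135)):
    hsv=cv2.cvtColor(c['frame'],cv2.COLOR_RGB2HSV); mm=(np.hypot(W[...,0]-x,W[...,1]-y)<.08)&(W[...,2]>h)&(hsv[...,1]<60); print(nm,mm.sum(),np.nanmedian(W[mm],0).round(3))
"
```

```text
time_s: 12.85
tool_pos: [0.6945, 0.0169, 0.1243]
tool_rot: [-159.5, 0.0, 96.4]
force: [0.3, 0.1, 0.1]
grip_width: 0.0285
grasp_force: 0.0
time_s: 13.48
tool_pos: [0.7413, 0.0226, 0.2494]
tool_rot: [-160.0, 0.0, 96.4]
force: [0.6, -0.2, -0.4]
grip_width: 0.0347
grasp_force: 0.0
side 1886 [16.3 -3.7 92.9] [-0.928  0.003  0.374] lean 21.9 zmax 144.97406741451476
jn 688 [ 0.663 -0.214  0.104]
jt 502 [0.61  0.126 0.149]
```

View pics/s6.png

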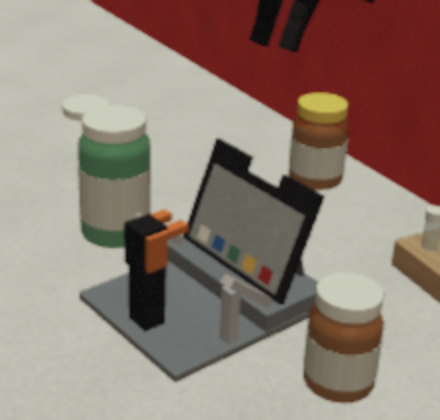

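The panel leans squarely on the backrest and measures the same lean as the backrest did earlier. The jars haven't moved and the robot is clear, so I'm handing in.

```bash
python3 -c "
from cell import env
print(env.sign_off())"
```

```text
the job is handed in; nothing more can be done
None
```

Job handed in at about 13.5 s: both tabs were squeezed fully in, the panel stands by itself square against the backrest with its lower edge in the trough, the jars have not moved, and the arm is clear.

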